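# Slide the tall plaster crate into its parking bay

### The job

Push the tall, top-heavy crate of plaster across the worktop into the aluminium parking bay, square between the rails and up against the back stop. Push with the fingers low on the crate's wooden base only, never on the tall stack above it, so that it slides upright and does not tip; do not grasp or lift it. Leave the things standing around where they are and finish with the hand clear of everything.

Things in the scene. Friction and masses are not known exactly. Their poses are not given: they have to be found in the camera images.
- crate: Heavy crate, about 0.9 kg, loose: a solid light-wood base 120 x 110 x 40 mm (its x, y, z) under a tall stack, 194 mm high in all. Origin: centre of the underside; z up; x points from the push side to the front. Starts 160 to 200 mm before its place in the bay, within 35 mm of the bay's centre line and 0.2 rad of its direction. Pushed high on the stack it tips over its front edge; pushed on the base it slides.
- push_face (a point): Centre of the base face to push: crate x = -60 mm, y = 0, 20 mm above the worktop; axes as the crate's. The face is plain, upright, 110 mm wide and 40 mm high. Above it the base's top is an open step 42 mm deep (crate x = -60 to -18 mm) before the stack begins.
- stack: Tall upper part fixed on the base: slatted light-wood box of plaster, 78 x 100 mm (posts 3 to 4 mm proud), 128 mm high, a cream dental cast fixed on top. Origin: centre of its underside, at crate x = +21, y = 0, z = 40 mm; axes as the crate's. Must not be pushed.
- bay: Bay fixed to the worktop: two parallel aluminium rails 26 mm high, 136 mm clear between them, a 30 mm high back stop at the far end, open toward the crate. Origin: on the worktop where the crate's origin belongs; x points into the bay, z up. Stop's inner face at x = +60 mm; rails x = -30 to +60 mm; flared mouth pieces reach x = -67 mm, there about 175 mm apart.
- cast_near: Tan horseshoe dental cast 60 x 79 x 26 mm, loose on the worktop to the left of the lane. Origin at the centre of its underside. Leave alone.
- bowl: Grey-blue rubber mixing bowl, 90 mm across, 61 mm high, loose to the right of the lane. Origin at the centre of its underside. Leave alone.
- tape_roll: Roll of masking tape, 60 mm across, 19 mm high, loose to the left of the bay. Origin at the centre of its underside. Leave alone.
- steel_pot: Small steel pot, 52 mm across, 42 mm high, loose to the right of the bay. Origin at the centre of its underside. Leave alone.

How it is judged:
At the end, for the whole second after the job is handed in: The crate stands upright and at rest on the worktop between the rails, its front within 10 mm of the back stop, within 18 mm of the bay's centre line and within 0.10 rad of the bay's direction; every bystander is within 25 mm of where it stood (x of crate in the frame of bay between -0.01 and 0.008 m and y of crate in the frame of bay between -0.018 and 0.018 m and angle between the x axis of crate and the x axis of bay, either way round below 0.1 rad and angle between crate's own z axis and vertical below 0.04 rad and height (world z) of crate below 0.006 m and linear speed of crate below 0.01 m/s and distance of each of cast_near, bowl, tape_roll, steel_pot from where it was at the start of the episode below 0.025 m); the robot touches nothing.
It fails at once if the crate tips by more than 0.2 rad (angle between crate's own z axis and vertical above 0.2 rad).
It fails at once if the crate is lifted off the worktop (height (world z) of crate above 0.02 m).
It fails at once if the robot pushes on the tall stack (more than 2 N) (contact force between stack and the fingers above 2 N or contact force between stack and the arm above 2 N).
It fails at once if a bystander is shifted by more than 25 mm (distance of any of cast_near, bowl, tape_roll, steel_pot from where it was at the start of the episode above 0.025 m).
It also fails if it takes over 48 s, if anything falls off the work surface, if the arm or the gripper's body presses on something with over 40 N, if the wrist force passes 120 N, or if a joint passes its speed limit or range.

### The arm

A 7-joint arm with a two-finger parallel gripper is mounted at the origin on a cart in front of the work surface, level with it; the furniture and walls round the work are solid. World frame = base frame: x ahead of the robot, y to its left, z up, the work surface at z = 0. Lengths are in m, angles in rad, forces in N, time in s.
With the tool pointing down it reaches from about 0.425 to 0.975 m from the base axis. Payload 16.7 kg.
Tool frame: the origin (TCP) lies midway between the tips of the shut fingers; the grasp point (between the pads) lies robot.hold_point_z behind it (robot.hold_point_z is the distance from the TCP to the grasp point, in m); z points along the fingers, y is the line along which they close (so a half turn about z gives the same grasp; the last joint's range is limited). The gripper opens to 85 mm and grips with 20 to 120 N. Pads are 22 mm wide; open, the fingers measure 114 mm over their backs; the gripper's body (76 mm by 85 mm) begins 54 mm behind the grasp point. The pads swing forward as they close: fully open they stand 13 mm farther back than shut.
Start: joints at [1.198, 0.426, 0.074, 1.606, -0.034, 1.111, -0.067], TCP at [0.15, -0.658, 0.231] pointing down, gripper open.
Joint ranges: [-2.85, 2.85], [-0.5, 2.14], [-1.23, 1.37], [0.21, 2.46], [-1.02, 4.16], [0.16, 2.05], [-2.73, 2.73]. Speed limits (rad/s): [1.89, 1.89, 2.39, 2.39, 3.01, 3.01, 3.01].

### API

Orientations are given as a 3x3 rotation matrix whose columns are the frame's x, y, z axes.
In Python, from bench import robot, vision gives the robot as it stands. Calls block until the motion is done:
- robot.move_pose(position, orientation): joint-space move of the TCP to a pose.
- robot.move_linear(position, rot=None, rate=0.15, threshold=None): straight line of the TCP; rot=None keeps the orientation; rate is the mean speed in m/s. With threshold (N) it stops when the force on the tool has changed by that much, and returns True; else False.
- robot.move_joints(angles): joint-space move.
- robot.release() and robot.clamp(force=None): open the fingers fully, or close them until they stop; force is the grip in N (None keeps the last).
- robot.hold(seconds).
- robot.inverse_kinematics(position, orientation): joint angles nearest the present ones, or None.
- robot.read_state(): the state.
- vision.grab_frame(name): name is "side" or "top"; returns a dict with "frame" (480x640x3 uint8, red, green, blue), "intrinsics" (3x3 intrinsics, pixels), "rvec" (rotation vector, rad) and "tvec" (3), from world to camera coordinates, as OpenCV has them. Camera axes: x right, y down, z forward; pixel columns grow to the right and rows downward; lengths in m; the calibration is good to about 2 mm. A picture is of the moment at which its call begins. There is no depth.
A pose or a line that the arm cannot do raises robot.Unreachable and nothing moves.
- robot.sign_off(): hands the job in; it is judged then, once.
Trained networks look in a picture, given as the dict that the camera call returned (one of the last four; its "shot" number tells which), for a name from the list of things; names that differ only in an ending like _2 or _b are one class to them, and where a whole thing is asked for, a point or a joint stands for the part that bears it (a point fixed in the world has none). Each returns a list of dicts, best first, with "p" (0 to 1); they miss things now and then, are a little off and sometimes report something else, mostly with a low value. They report only what shows in the picture. A call takes as long as a camera call.
- vision.boxes_of(picture, label): "at" ([x, y, z] in m, in world coordinates, good to about 4 mm: the middle of the surface that is visible of it).
- vision.outline_of(picture, label): "mask" (480x640 bool, what is visible of it).
- vision.landmark_of(picture, label): "at" ([x, y, z] in m, in world coordinates, good to about 4 mm: a listed point, or the origin of a listed thing).
The state is a dict: "clock": time; "joint_pos": joint angles; "qd": joint speeds; "effort": joint torques, N m; "tcp_pos": TCP position; "eef_rot": TCP orientation; "contact_force": force on the tool from outside, world axes, zero at the start; "ft_torque": the same for the moment, N m; "gripper_width": finger opening in m; "gripper_force": force on a finger pad.
Only numpy, scipy, OpenCV 4.12 (cv2) and the standard library are available. Lean on these libraries where they do the work, as an engineer would, in place of code of your own. Each camera call takes 0.05 s, during which the arm holds its last target. There are 200 camera calls.

## Working session

There is one attempt and no reset: what is moved stays moved. The work goes in short steps, each a Python script; the robot and the scene stay as the last script left them, time stands still between calls to the robot, and variables do not carry over. Pictures are saved under pics/ and viewed, at most 10 in all, crops included, and the job is handed in when it is done.

```bash
mkdir -p pics; python3 - <<'E'
from bench import robot, vision
import cv2, numpy as np
for n in ["top","side"]:
    f=vision.grab_frame(n)
    cv2.imwrite(f"pics/{n}0.png",f["frame"][:,:,::-1])
    for l in ["crate","push_face","stack","bay","cast_near","bowl","tape_roll","steel_pot"]:
        r=vision.landmark_of(f,l)
        print(n,l,[(np.round(d["at"],3).tolist(),round(d["p"],2)) for d in r[:2]])
    R=cv2.Rodrigues(np.array(f["rvec"]))[0]; print("cam",(-R.T@np.array(f["tvec"]).ravel()).round(3))
s=robot.read_state(); print(s["clock"],s["tcp_pos"],np.round(s["eef_rot"],3),robot.hold_point_z)
E
```

```text
top crate [([0.546, -0.118, -0.005], 0.95)]
top push_face [([0.479, -0.121, 0.018], 0.75)]
top stack [([0.563, -0.113, 0.043], 0.95)]
top bay []
top cast_near [([0.591, 0.105, 0.001], 0.71)]
top bowl [([0.543, -0.284, -0.0], 0.93)]
top tape_roll [([0.726, 0.084, 0.004], 0.68), ([0.543, -0.115, -0.002], 0.66)]
top steel_pot [([0.644, -0.261, -0.002], 0.62)]
cam [0.401 0.033 1.092]
side crate [([0.543, -0.115, -0.004], 0.65), ([0.586, 0.108, 0.002], 0.5)]
side push_face [([0.484, -0.118, 0.02], 0.87), ([0.586, 0.106, 0.001], 0.62)]
side stack [([0.561, -0.109, 0.035], 0.86), ([0.589, 0.108, 0.002], 0.3)]
side bay []
side cast_near [([0.588, 0.108, 0.007], 0.69)]
side bowl [([0.544, -0.284, 0.003], 0.84), ([0.586, 0.108, 0.001], 0.45)]
side tape_roll [([0.73, 0.086, -0.003], 0.62)]
side steel_pot [([0.645, -0.259, -0.001], 0.82)]
cam [ 0.244 -0.577  0.698]
0.9 [ 0.14974232 -0.65813526  0.23130034] [[ 0.975  0.222 -0.   ]
 [ 0.222 -0.975  0.   ]
 [-0.    -0.    -1.   ]] 0.0187
```

View pics/top0.png

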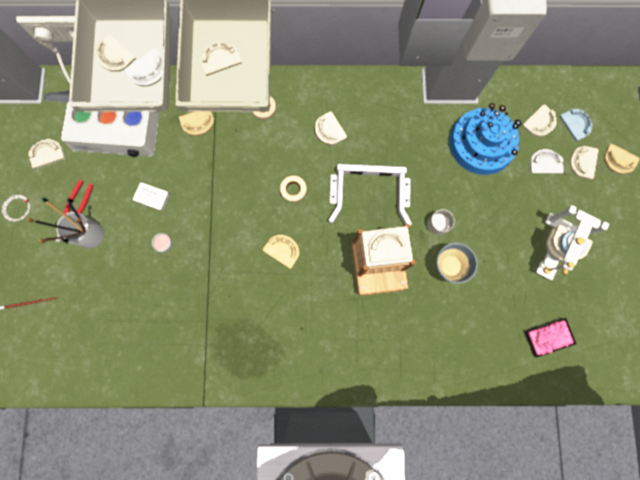

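View pics/side0.png

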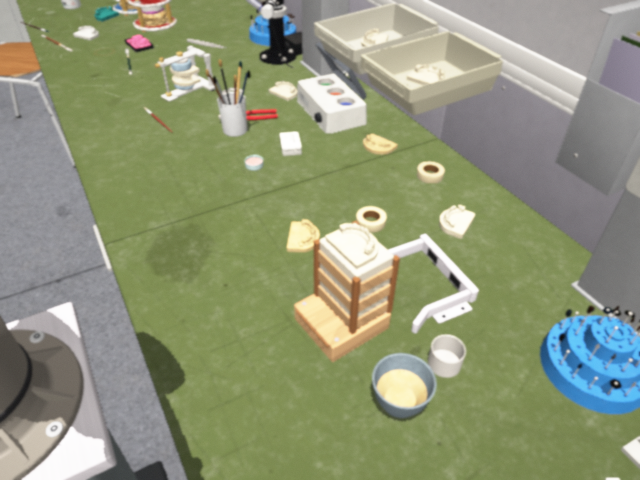

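The top view shows the crate base's near edge at about (359,294)-(408,290). The bay stop runs from about (338,168) to (406,170), the rails sit at columns 335 and 406, and the mouth ends at row 222. The bowl is at (456,263) and the pot at (441,222). The side view shows the crate upright with the bay behind it. I'll zoom in to measure the bay.

```bash
python3 - <<'E'
import cv2
a=cv2.imread("pics/top0.png")[155:305,315:425]
cv2.imwrite("pics/crop0.png",cv2.resize(a,None,fx=4,fy=4,interpolation=cv2.INTER_CUBIC))
E
```

```text
(no output)
```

View pics/crop0.png

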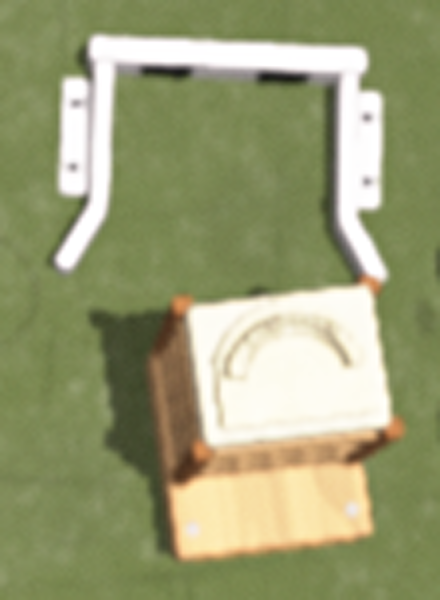

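The enlarged crop shows the stop's top edge from (95,38) to (365,48), the rail inner edges at about x=110 and 338, and the mouth tips at (65,265) and (378,275). The base top's near corners are at (178,557) and (372,533). I'll convert these to world coordinates.

```bash
cat > h.py <<'E'
from bench import robot, vision
import cv2, numpy as np
def ray(f,u,v,z):
    R=cv2.Rodrigues(np.array(f["rvec"]))[0]; t=np.array(f["tvec"]).ravel()
    c=-R.T@t; d=R.T@np.linalg.inv(f["intrinsics"])@[u,v,1]
    return (c+d*(z-c[2])/d[2])[:2]
def px(f,p):
    return cv2.projectPoints(np.array(p,float).reshape(-1,3),np.array(f["rvec"]),np.array(f["tvec"]),np.array(f["intrinsics"]),None)[0].reshape(-1,2)
def fr(o,a,pts):
    c,s=np.cos(a),np.sin(a)
    return [[o[0]+c*x-s*y,o[1]+s*x+c*y,z] for x,y,z in pts]
BAY=[(60,68,30),(60,-68,30),(-30,68,26),(-30,-68,26),(-67,87.5,26),(-67,-87.5,26),(-30,68,0),(-30,-68,0)]
BASE=[(-60,55,40),(-60,-55,40),(-60,55,0),(-60,-55,0),(-18,55,40),(-18,-55,40)]
def draw(f,o,a,P,img,col):
    for u,v in px(f,fr(o,a,np.array(P)/1000)): cv2.circle(img,(int(round(u*4)),int(round(v*4))),3,col,-1)
E
python3 - <<'E'
from h import *
f=vision.grab_frame("top")
g=lambda x,y,z:ray(f,315+x/4-.4,155+y/4-.4,z).round(4)
for n,x,y,z in [("stopbackL",95,38,.03),("stopbackR",365,48,.03),("stopinL",112,67,.03),("stopinR",340,74,.03),("railLi1",112,75,.026),("railLi2",106,205,.026),("railRi1",340,80,.026),("railRi2",338,210,.026),("mouthL",65,270,.026),("mouthR",378,280,.026),("baseL",178,557,.04),("baseR",372,533,.04)]: print(n,g(x,y,z))
E
```

```text
stopbackL [ 0.7849 -0.023 ]
stopbackR [ 0.7787 -0.183 ]
stopinL [ 0.7669 -0.0329]
stopinR [ 0.7626 -0.1676]
railLi1 [ 0.7634 -0.0331]
railLi2 [ 0.6839 -0.0286]
railRi1 [ 0.7602 -0.1683]
railRi2 [ 0.6807 -0.1643]
mouthL [ 0.6449 -0.0043]
mouthR [ 0.6387 -0.186 ]
baseL [ 0.4778 -0.0654]
baseR [ 0.4909 -0.1741]
```

Bay: width 135 mm (expected 136), origin about (0.705, -0.098), yaw about -0.04. Crate: face width 109.5 mm (expected 110), origin about (0.544, -0.113), yaw about 0.12. That puts it 161 mm short of its place, -21 mm sideways and 0.16 rad off, which agrees with the spec. The plan is to push with both open fingers (two contacts) and the hand tilted back, away from the stack.

```bash
cat >> h.py <<'E'
TILT=0.2
B=(0.705,-0.098,-0.04)
def tool(x,y,a,gap=0.,z=-0.003):
    "TCP pose for fingertips gap behind the push face of a crate at x,y,a"
    cx=np.array([np.cos(a),np.sin(a),0]); cy=np.array([-np.sin(a),np.cos(a),0])
    zt=np.sin(TILT)*cx-np.cos(TILT)*np.array([0,0,1]); yt=-cy
    R=np.column_stack([np.cross(yt,zt),yt,zt])
    p=np.array([x,y,0])-(0.060+0.0082+gap)*cx; p[2]=z
    return p,R
def bay2w(x,y,a): 
    c,s=np.cos(B[2]),np.sin(B[2]); return B[0]+c*x-s*y,B[1]+s*x+c*y,B[2]+a
def w2bay(x,y,a):
    c,s=np.cos(B[2]),np.sin(B[2]); dx,dy=x-B[0],y-B[1]; return c*dx+s*dy,-s*dx+c*dy,a-B[2]
def snap(name,c=None):
    f=vision.grab_frame("top"); img=f["frame"][:,:,::-1]
    img=cv2.resize(img,None,fx=4,fy=4,interpolation=cv2.INTER_CUBIC)
    draw(f,B[:2],B[2],BAY,img,(0,0,255))
    if c is not None: draw(f,c[:2],c[2],BASE,img,(255,0,0))
    cv2.imwrite(f"pics/{name}.png",img[600:1200,1240:1760])
def st():
    s=robot.read_state(); print(round(s["clock"],2),np.round(s["tcp_pos"],4),np.round(s["contact_force"],1))
E
python3 - <<'E'
from h import *
C=(0.544,-0.1126,0.12)
print(w2bay(*C))
p,R=tool(*C,gap=0.025,z=0.15); robot.move_pose(p,R); st()
p,R=tool(*C,gap=0.025); robot.move_linear(p,R,rate=0.1); st()
p,R=tool(*C,gap=-0.006); print(robot.move_linear(p,R,rate=0.03,threshold=2)); st()
snap("c1",C)
E
```

```text
(np.float64(-0.1602873728932925), np.float64(-0.021026604361298377), 0.16)
3.16 [ 0.4516 -0.1244  0.1501] [ 0.   0.7 -0.5]
4.84 [ 0.4517 -0.1239 -0.0026] [-0.5  0.5  0.6]
True
5.62 [ 0.4757 -0.1207 -0.0033] [0.2 0.2 0.5]
```

View pics/c1.png

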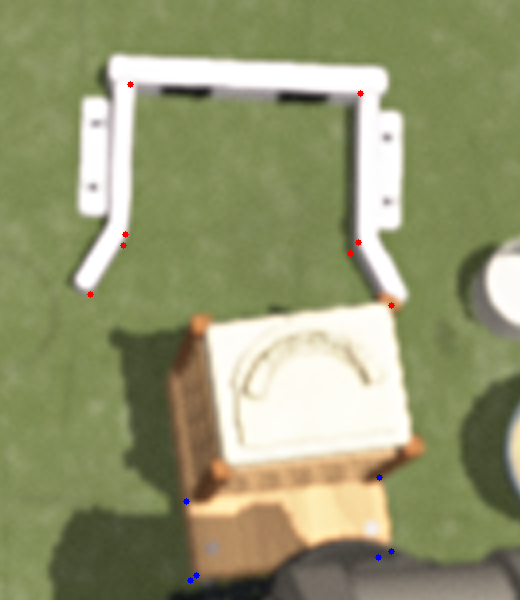

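The bay overlay fits the rails and the stop, and contact came within 1 mm of where I predicted. Next I push along a smooth curve to 35 mm short, then check.

```bash
cat >> h.py <<'E'
def push(b0,b1,n,rate=0.05):
    "push crate from bay-frame pose b0 to b1 along a cubic, heading along the curve"
    from scipy.interpolate import CubicHermiteSpline as H
    h=H([b0[0],b1[0]],[b0[1],b1[1]],[np.tan(b0[2]),np.tan(b1[2])]); 
    for x in np.linspace(b0[0],b1[0],n+1)[1:]:
        a=float(np.arctan(h.derivative()(x)))
        p,R=tool(*bay2w(x,float(h(x)),a)); robot.move_linear(p,R,rate=rate); st()
E
python3 - <<'E'
from h import *
push((-0.160,-0.021,0.16),(-0.035,-0.001,0.03),5)
snap("c2",bay2w(-0.035,-0.001,0.03))
E
```

```text
6.36 [ 0.5021 -0.1195 -0.003 ] [-0.3 -0.8 -0.9]
7.02 [ 0.5275 -0.1157 -0.0028] [-0.1 -0.2 -0.2]
7.67 [ 0.5523 -0.1103 -0.0029] [ 0.   0.4 -0.8]
8.33 [ 0.5771 -0.1037 -0.0029] [-0.9  1.6 -0.3]
9.0 [ 0.6019 -0.0969 -0.0029] [-0.6  0.1 -0.2]
```

View pics/c2.png

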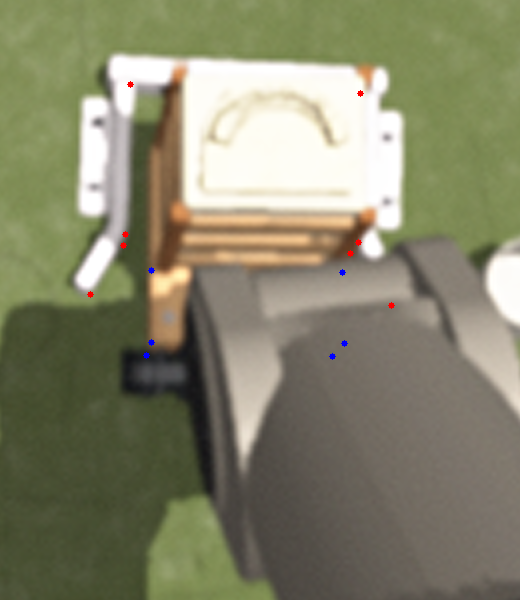

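The crate sits on its predicted position: left base edge at x=151 and near corner at (151,345), both on the blue marks. Now I push it home until the stop is felt.

```bash
python3 - <<'E'
from h import *
push((-0.035,-0.001,0.03),(-0.010,0,0.0),2)
p,R=tool(*bay2w(0.005,0,0)); print(robot.move_linear(p,R,rate=0.02,threshold=8)); st()
q=np.array(robot.read_state()["tcp_pos"]); a=B[2]
d=np.array([np.cos(a),np.sin(a),0])
print("bay x",w2bay(*(q+0.0682*d)[:2],0)[:2])
robot.move_linear(q-0.05*d,R,rate=0.06)
robot.move_linear(q-0.06*d+[0,0,0.2],R,rate=0.12); 
robot.move_linear([0.45,-0.1,0.25],R,rate=0.15); st()
snap("c3",bay2w(0,0,0))
f=vision.grab_frame("side"); cv2.imwrite("pics/s3.png",f["frame"][:,:,::-1][180:420,260:580].repeat(2,0).repeat(2,1))
E
```

```text
9.45 [ 0.6145 -0.0986 -0.0029] [ 0.3 -0.6 -0.5]
9.86 [ 0.6269 -0.0946 -0.003 ] [-0.9  1.   0.2]
True
10.17 [ 0.6276 -0.0951 -0.0035] [-0.9 -0.8  0.3]
bay x (np.float64(-0.009232773964421924), np.float64(-0.0002118621675072095))
13.97 [ 0.4504 -0.0998  0.2498] [0.2 0.1 0.5]
```

View pics/c3.png

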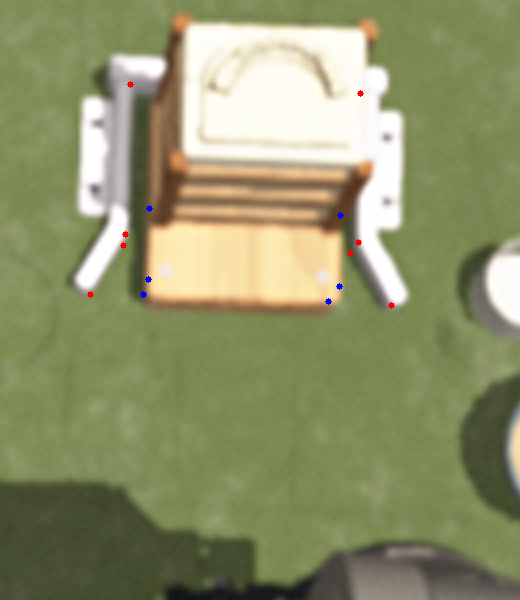

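View pics/s3.png

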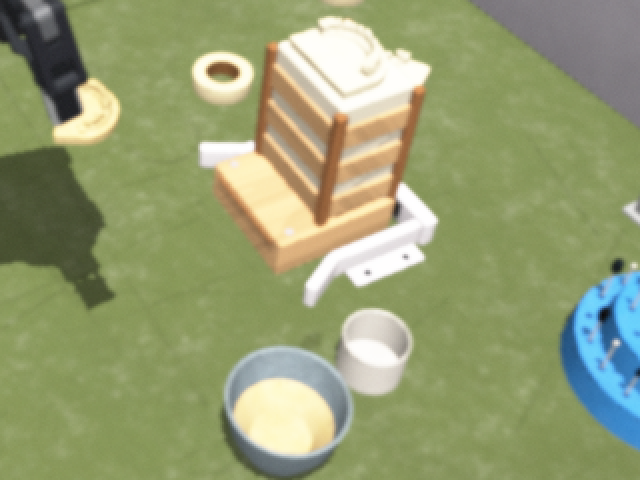

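The near base edge is at rows 302-305, against 279-286 when home, so the crate stands about 12 mm short, straight and centred. The 8 N trigger was a false one. The crate is upright and the bystanders are untouched. I'll push again with a higher threshold.

```bash
python3 - <<'E'
from h import *
a=B[2]; d=np.array([np.cos(a),np.sin(a),0])
p0,R=tool(*bay2w(-0.055,0,0)); 
robot.move_linear(p0+[0,0,.2],R,rate=0.2); robot.move_linear(p0,R,rate=0.12)
p,R=tool(*bay2w(-0.016,0,0)); robot.move_linear(p,R,rate=0.06); st()
for x in (-0.012,-0.008,-0.004,-0.002,0,0.002,0.004):
    p,R=tool(*bay2w(x,0,0)); hit=robot.move_linear(p,R,rate=0.02,threshold=20); print(x,hit); st()
    F=np.array(robot.read_state()["contact_force"])
    if hit or abs(F@d)>8: break
q=np.array(robot.read_state()["tcp_pos"])
robot.move_linear(q-0.05*d,R,rate=0.06)
robot.move_linear(q-0.06*d+[0,0,0.2],R,rate=0.12)
robot.move_linear([0.45,-0.1,0.25],R,rate=0.15); st()
snap("c4",bay2w(0,0,0))
E
```

```text
17.55 [ 0.6204 -0.0946 -0.0032] [-0.4 -0.  -1. ]
-0.012 False
17.9 [ 0.6249 -0.0948 -0.003 ] [-0.6 -0.2 -0.3]
-0.008 False
18.25 [ 0.6286 -0.095  -0.0031] [-3.  -1.3  0.9]
-0.004 False
18.6 [ 0.6322 -0.0952 -0.0032] [-6.6 -0.5  3.8]
-0.002 False
18.85 [ 0.634  -0.0953 -0.0033] [-7.1  0.9  4.7]
0 False
19.1 [ 0.6359 -0.0954 -0.0033] [-7.6  0.6  3.2]
0.002 False
19.35 [ 0.638  -0.0954 -0.0033] [-6.7  0.2  3.1]
0.004 False
19.6 [ 0.6399 -0.0955 -0.0034] [-8.   0.5  3.5]
23.51 [ 0.4504 -0.0999  0.2498] [1.2 0.3 0.5]
```

View pics/c4.png

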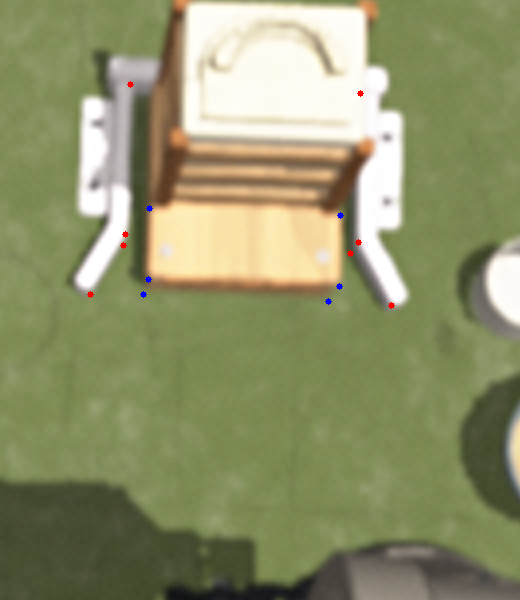

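The near edge is now at rows 282-287, on the home marks, but the force is still only sliding friction (about 7 N), so the stop hasn't been reached. I'll push on in small steps until I feel it.

```bash
python3 - <<'E'
from h import *
a=B[2]; d=np.array([np.cos(a),np.sin(a),0])
p0,R=tool(*bay2w(-0.045,0,0)); 
robot.move_linear(p0+[0,0,.2],R,rate=0.2); robot.move_linear(p0,R,rate=0.12)
p,R=tool(*bay2w(-0.000,0,0)); robot.move_linear(p,R,rate=0.06)
for x in np.arange(0.003,0.0141,0.0015):
    p,R=tool(*bay2w(x,0,0)); hit=robot.move_linear(p,R,rate=0.02,threshold=20); print(round(x,4),hit); st()
    F=np.array(robot.read_state()["contact_force"])
    if hit or abs(F@d)>14: break
q=np.array(robot.read_state()["tcp_pos"])
robot.move_linear(q-0.05*d,R,rate=0.06)
robot.move_linear(q-0.06*d+[0,0,0.2],R,rate=0.12)
robot.move_linear([0.45,-0.1,0.25],R,rate=0.15); st()
snap("c5",bay2w(0,0,0))
f=vision.grab_frame("top")
for l in ["crate","cast_near","bowl","tape_roll","steel_pot"]: print(l,[np.round(r["at"],3) for r in vision.landmark_of(f,l)[:1]])
E
```

```text
0.003 False
27.48 [ 0.6397 -0.0955 -0.003 ] [-0.5  0.3  0. ]
0.0045 False
27.73 [ 0.64   -0.0955 -0.0034] [-8.6  0.7  6. ]
0.006 False
27.98 [ 0.6402 -0.0956 -0.0037] [-16.4   1.   12. ]
31.92 [ 0.4504 -0.0999  0.2498] [ 0.2 -1.  -0.2]
crate [array([ 0.71 , -0.103, -0.002])]
cast_near [array([ 0.588,  0.105, -0.   ])]
bowl [array([ 0.542, -0.286,  0.001])]
tape_roll [array([0.728, 0.081, 0.003])]
steel_pot [array([ 0.644, -0.259, -0.   ])]
```

View pics/c5.png

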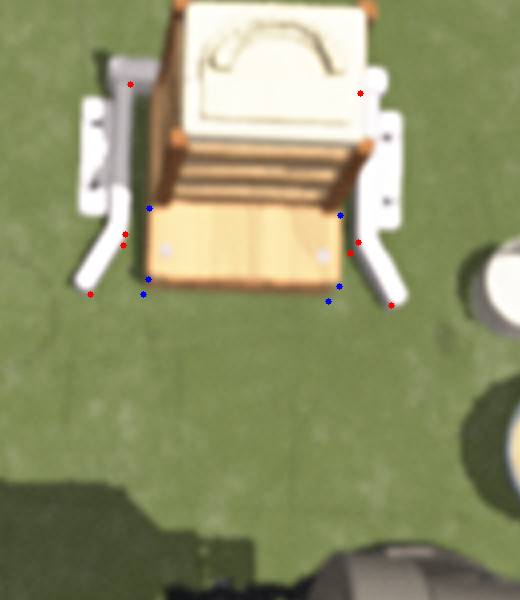

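The crate no longer moves: the hand advanced only 0.5 mm while the force rose to 16 N, against about 7 N when sliding. The picture shows it square between the rails, on the home marks, with the hand clear and the bystanders within a few mm of where they started.

```bash
python3 -c "
from bench import robot
print(robot.sign_off())"
```

```text
the job is handed in; nothing more can be done
None
```

I handed the job in at about 32 s: the crate is upright in the bay, square between the rails and pushed against the back stop, with the bystanders where they stood and the hand clear; no verdict came back.

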